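Load the fork plate and hold the hidden bolt head at a test jig

TASK

Lift the filmed fork plate out of its white rack holding it only by its narrow side edges, never by its faces, lower it fork down into the slot of the test jig until it stands on the jig's base astride the bolt, and let go of it. Then reach down into the gap behind the jig's bracket, grip the hex bolt head hidden there, which the slipping nut runner keeps dragging round, and stop it from turning. Finish while still gripping the head so that it stands still; leave the red meter, the screwdriver and the jar where they are.

Things in the scene. Friction and masses are not known exactly. Their poses are not given: they have to be found in the camera images.
- plate: Loose aluminium fork plate, 50 to 85 g, 5 mm thick (x), 64 mm wide (y), 76 mm tall (z, up), standing fork down in the rack. Origin: middle of its lower edge, between the prongs. Notch from below: 20 mm wide, 54 mm deep; solid crown above. Take it by the bare side edges at y = -32 and +32, from above, closing along y, at z about 62 mm. Either face may face the bracket.
- film: Grey film on both faces of the plate, fixed to it, same origin and axes. It covers the faces but for a bare margin of 4 mm along the side edges and 3 mm at the top and the prong ends. The fingers must not touch it.
- rack: White plastic rack, fixed. Origin: middle of its underside; foot 70 x 100 x 8 mm. The plate stands on the foot (z = 8) in a slot along y, between two walls 74 mm long and 8 mm apart, top at z = 35, and end stops at y = -35 and +35, top at z = 25 mm. Its upper 49 mm stand free; it lifts straight out.
- jig: Test jig, fixed. Origin: on the bench below the middle of the bracket, z up. Base x -160 to +70, y -70 to +70, top at z = 10 mm. Steel bracket web x -3 to +3, 44 mm wide, top at z = 80; its foot x 0 to +30, top at z = 14. The plate slot is on its -x side, beyond it the nut runner: a black motor along x, x -40 to -140, 42 mm in diameter, top at z = 76 mm.
- slot (a point): Middle of the slot's floor, where the seated plate's origin belongs: in the jig's frame x -8, y 0, z 10 mm, axes as the jig's. The slot runs along y; the plate has 5 mm of play in x in all (web at jig x = -3, lips at -13) and 3 mm each way in y. Lips and side stops reach z = 35, their flared tops 44 mm. The prongs straddle the bolt's 12 mm shank.
- gap (a point): Top of the gap behind the bracket, midway between the bracket and the grey rear guard: in the jig's frame x +28, y 0, z 80 mm, axes as the jig's. The gap is 50 mm along x, open above and at the sides. The guard is upright, 6 mm thick, 110 mm wide, top at z = 80 mm.
- bolt: Steel bolt along the jig's x. Origin: centre of its hex head in the gap, jig x +27, y 0, z 55 mm, 25 mm below the bracket's top. Head 19 mm across flats, 16 mm long. With nut, socket and 30 mm washer (jig x -16 to -19) it turns about its x at about 0.5 rad/s, dragged with 0.12 N m, until held. Grip from above, closing along the jig's y; it may turn a little more as the flats settle.
- meter: Bystander: red handheld meter lying flat, 85 x 175 x 38 mm, origin under its middle.
- driver: Bystander: blue-handled screwdriver lying on the bench, along its x, origin under its middle.
- jar: Bystander: small closed jar, 52 mm in diameter, 60 mm tall, origin under its middle.
There are look-alikes about, which are no part of the job. There is more than one size of the plate; the job needs the larger. Leave any blue look-alike of the rack alone.

How it is judged:
By the outcome, as a careful person would: the job done as asked, in the order asked, and still so for the second after the job is handed in, while the arm keeps its last pose, push and grip.
It also fails if it takes over 51 s, if anything falls off the work surface, if the arm or the gripper's body presses on something with over 40 N, if the wrist force passes 120 N, or if a joint passes its speed limit or range.

ROBOT

A 7-joint arm with a two-finger parallel gripper is mounted at the origin on the work surface. World frame = base frame: x ahead of the robot, y to its left, z up, the work surface at z = 0. Lengths are in m, angles in degrees, forces in N, time in s.
With the tool pointing down it reaches from about 0.425 to 0.925 m from the base axis. Payload 6.8 kg.
Tool frame: the origin (TCP) lies at the very end of the fingers, on their centre line; the grasp point (between the pads) lies 19 mm behind it; z points along the fingers, y is the line along which they close (so a half turn about z gives the same grasp; the last joint's range is limited). The gripper opens to 85 mm and grips with 20 to 120 N. Pads are 22 mm wide; open, the fingers measure 114 mm over their backs; the gripper's body (76 mm by 85 mm) begins 54 mm behind the grasp point. The pads swing forward as they close: fully open they stand 13 mm farther back than shut.
Start: joints at [-6.194, 27.33, 1.283, 89.118, -0.659, 63.558, -4.761], TCP at [0.675, 0, 0.231] pointing down, gripper open.
Joint ranges: [-169.35, 169.35], [-19.33, 120.38], [-80.79, 83.38], [13.8, 139.57], [-78.32, 258.32], [9.67, 109.79], [-169.56, 169.56]. Speed limits (degrees/s): [136.94, 136.94, 180, 180, 180, 180, 180].

INTERFACE

Orientations are given as [roll, pitch, yaw] about the fixed x, y, z axes, in that order (R = Rz(yaw) Ry(pitch) Rx(roll)).
In Python, from bench import bot gives the robot as it stands.
- The arm moves only by the shell command python3 -m pendant 'ROWS' [OPENING] [FORCE]. ROWS is JSON, a list that holds one entry, the list of rows, each a list of 6 numbers: the shift along the world's x, y, z in cm, then the turn, a rotation vector about the world's x, y, z in degrees. In form: [[[dx, dy, dz, rx, ry, rz], ...]]. A call has 1 to 10 rows; each row shifts and turns the commanded pose from where the row before left it; what a row does not reach is not made up. A row lasts 1/10 s, in which the tool goes at most 50 mm and 8.59 degrees, less where a joint would pass 70% of its speed; a pose out of reach is approached as far as the arm can. A call is refused whole if a number of a shift passes 5 or a number of a turn 8.59, either way. A call with a gripper value outside its range is refused whole. OPENING is the opening, from 0 (shut) to 1 (fully open), set as the call begins (- or left out, the last holds). The fingers move at their own pace and stop on an object; FORCE is the grip in N (left out, the last holds). Time passes only in rows, so rows that do not move let the fingers close. It gives the time, the measured TCP pose, the force, the opening and the grip force at its end, in the units of the state.
- bot.read_state(): the state, without advancing time (a new reading comes with each control period).
- bot.snapshot(name): name is "scene" or "side" or "wrist"; returns a dict with "img" (420x560x3 uint8, blue, green, red), "depth" (420x560 float32, m along the optical axis (not along the pixel's ray), 0 where there is no reading), "fov_y" (degrees; the focal length in pixels is half the picture's height over the tangent of half this angle, whatever the lens; pixels are square), "cx", "cy" (the principal point, pixels), "pose" (4x4, takes a point from camera to world coordinates). Camera axes: x right, y up, looking along -z (the intrinsics and any distortion apply to the point x, -y, -z); pixel columns grow to the right and rows downward; lengths in m; the calibration is good to about 2 mm. A picture is of the moment at which its call begins.
- bot.job_done(): hands the job in; it is judged then, once.
The state is a dict: "time": time; "qpos": joint angles; "dq": joint speeds; "tau": joint torques, N m; "eef_pos": TCP position; "tcp_rot": TCP orientation; "ft_force": force on the tool from outside, world axes, zero at the start; "wrist_torque": the same for the moment, N m; "gripper_width": finger opening in m; "gripper_force": force on a finger pad.
Only numpy, scipy, OpenCV 4.12 (cv2) and the standard library are available. Lean on these libraries where they do the work, as an engineer would, in place of code of your own. Each camera call takes 0.05 s, during which the arm holds its last target. There are 200 camera calls.

## Working session

There is one attempt and no reset: what is moved stays moved. The work goes in short steps, Python scripts to look and compute and a shell command to move; the robot and the scene stay as the last step left them, time stands still between calls to the robot, and variables do not carry over. Pictures are saved under pics/ and viewed, at most 10 in all, crops included, and the job is handed in when it is done.

```bash
mkdir -p pics; ls; cat > h.py <<'E'
import numpy as np,cv2
from bench import bot
def snap(n,fn=None):
    s=bot.snapshot(n); np.savez('/tmp/%s.npz'%n,**{k:np.array(v) for k,v in s.items()})
    if fn: cv2.imwrite('pics/'+fn,s['img'])
    return s
def load(n): return dict(np.load('/tmp/%s.npz'%n))
def cloud(s):
    h,w=s['depth'].shape; f=h/2/np.tan(np.radians(s['fov_y']/2)); d=s['depth']
    v,u=np.mgrid[:h,:w]
    P=np.stack([(u-s['cx'])/f*d,-(v-s['cy'])/f*d,-d,np.ones_like(d)],-1)@s['pose'].T
    P[d==0]=np.nan
    return P[...,:3]
def ray(s,u,v,z):
    h=s['depth'].shape[0]; f=h/2/np.tan(np.radians(s['fov_y']/2))
    r=s['pose'][:3,:3]@np.array([(u-s['cx'])/f,-(v-s['cy'])/f,-1]); o=s['pose'][:3,3]
    return o+r*(z-o[2])/r[2]
E
python3 - <<'E'
from h import *
for n in ['scene','side','wrist']:
    s=snap(n,n+'0.png'); print(n,[k for k in s],s['fov_y'],s['pose'].round(3).tolist())
a=[cv2.imread('pics/%s0.png'%n) for n in ['scene','side']]
E
```

```text
pics
scene ['img', 'depth', 'fov_y', 'cx', 'cy', 'pose'] 47.17439005684786 [[-0.707, -0.599, 0.376, 1.092], [0.707, -0.599, 0.376, 0.478], [0.0, 0.532, 0.847, 1.187], [0.0, 0.0, 0.0, 1.0]]
side ['img', 'depth', 'fov_y', 'cx', 'cy', 'pose'] 46.677672282262755 [[0.976, 0.112, -0.188, 0.379], [-0.218, 0.575, -0.788, -0.933], [0.02, 0.81, 0.586, 0.759], [0.0, 0.0, 0.0, 1.0]]
wrist ['img', 'depth', 'fov_y', 'cx', 'cy', 'pose'] 67.5524413182005 [[1.0, -0.002, 0.001, 0.675], [0.001, 0.951, 0.309, 0.08], [-0.002, -0.309, 0.951, 0.373], [0.0, 0.0, 0.0, 1.0]]
```

View pics/scene0.png

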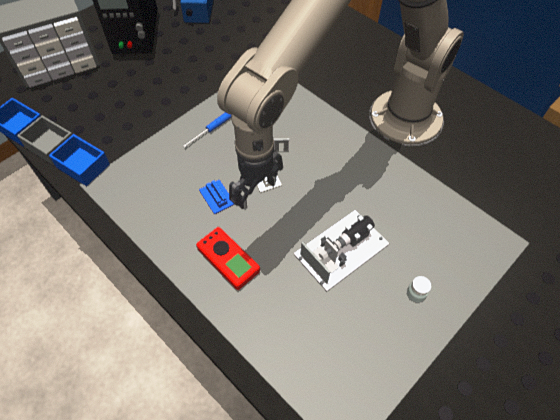

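View pics/side0.png

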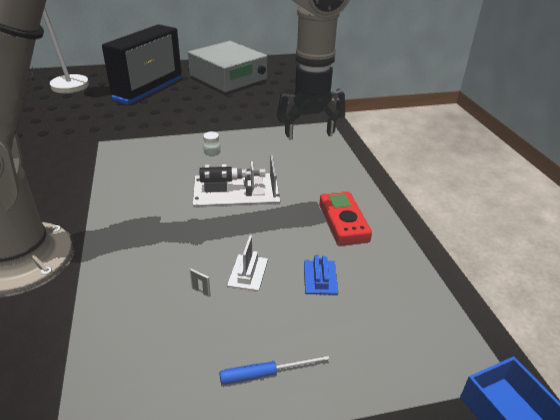

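```bash
python3 - <<'E'
from h import *
s=load('side'); im=s['img']
a=cv2.resize(im[145:215,185:290],None,fx=5,fy=5,interpolation=cv2.INTER_CUBIC)
b=cv2.resize(im[230:300,185:290],None,fx=5,fy=5,interpolation=cv2.INTER_CUBIC)
cv2.imwrite('pics/crop1.png',cv2.resize(np.vstack([a,b]),None,fx=.85,fy=.85))
P=cloud(s)
for nm,u,v in [('rack',248,272),('plate top',250,240),('plateface',245,262),('small',200,281),('small top',197,271),('bracket',250,170),('guard',274,180),('base',215,195)]:
    print(nm,P[v,u].round(3))
# white-ish low regions: rack foot & jig base via height maps
for n in ['side','scene']:
    s=load(n);P=cloud(s);g=s['img'].min(-1)
    m=(g>150)&(P[...,2]<0.02)&(P[...,2]>0.002)&(P[...,0]>0.2)
    k,l,st,c=cv2.connectedComponentsWithStats(m.astype('u1'))
    for i in range(1,k):
        if st[i,4]>40:
            q=P[l==i]; r=cv2.minAreaRect((q[:,:2]*1000).astype('f4')); print(n,st[i],q.mean(0).round(3),r)
E
```

```text
rack [ 0.5   -0.188  0.036]
plate top [ 0.513 -0.145  0.087]
plateface [ 0.495 -0.185  0.063]
small [ 0.399 -0.16   0.002]
small top [ 0.395 -0.126  0.   ]
bracket [0.575 0.206 0.041]
guard [0.621 0.105 0.066]
base [0.469 0.148 0.009]
side [ 192  174   88   31 1305] [0.524 0.143 0.01 ] ((528.7083129882812, 172.46707153320312), (155.9977569580078, 231.984619140625), 80.67731475830078)
side [227 178  18   7  74] [0.537 0.2   0.01 ] ((536.3670043945312, 207.01792907714844), (38.24723815917969, 45.521053314208984), 67.15837097167969)
side [227 255  41  35 593] [ 0.504 -0.165  0.008] ((504.562255859375, -154.210205078125), (110.38097381591797, 71.50696563720703), 67.98863983154297)
side [276 357  54  11 140] [ 0.561 -0.415  0.015] ((560.173583984375, -410.54144287109375), (17.671222686767578, 98.84518432617188), 89.49691009521484)
scene [207  95  10  15  55] [ 0.411 -0.502  0.004] ((413.3608703613281, -502.1656188964844), (68.78947448730469, 30.431001663208008), 48.66469192504883)
scene [291  98  18  26  90] [ 0.228 -0.274  0.004] ((233.02804565429688, -273.4244384765625), (100.0254821777
[... 8231 characters left out ...]
65 0.004] ((592.19091796875, 365.8372802734375), (61.410396575927734, 21.368215560913086), 41.55318069458008)
scene [400 301  21  16  68] [0.528 0.412 0.003] ((528.93115234375, 408.3662414550781), (31.540098190307617, 44.44765090942383), 14.530440330505371)
scene [389 310  19  10  41] [0.567 0.402 0.004] ((567.4656372070312, 401.46923828125), (15.186007499694824, 52.44658279418945), 60.64552688598633)
scene [422 312  14  16  57] [0.529 0.463 0.003] ((530.502685546875, 461.85302734375), (41.95884704589844, 29.419586181640625), 75.02330017089844)
scene [403 351  17  16  55] [0.633 0.49  0.003] ((634.0215454101562, 489.17486572265625), (29.903148651123047, 37.80593490600586), 27.07845687866211)
```

View pics/crop1.png

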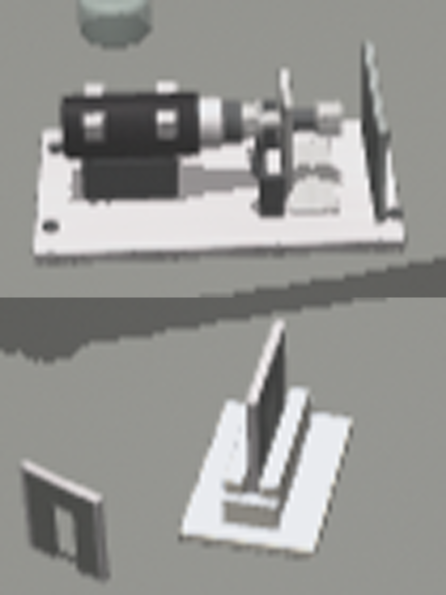

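The target plate is the one in the white rack (side px 250,258). The free-standing plate at (200,281) is shorter, and the blue rack at (321,275) is empty; both are look-alikes. The jig is at (236,183), with its motor towards the robot. Next I go above the rack.

```bash
python3 -m pendant '[[[-2.8,-2.5,0,0,0,-4],[-2.8,-2.5,0,0,0,-4],[-2.8,-2.5,0,0,0,-4],[-2.8,-2.5,0,0,0,-4],[-2.8,-2.5,0,0,0,-4],[-2.8,-2.5,0,0,0,-2],[0,0,0,0,0,0],[0,0,0,0,0,0],[0,0,0,0,0,0]]]' 1
python3 - <<'E'
from h import *
s=snap('wrist','w1.png'); P=cloud(s)
st=bot.read_state(); print(st['eef_pos'],st['tcp_rot'])
z=P[...,2]; x,y=P[...,0],P[...,1]
near=(abs(x-.505)<.1)&(abs(y+.155)<.1)
for lo,hi in [(.005,.012),(.031,.039),(.07,.09)]:
    m=near&(z>lo)&(z<hi); q=P[m]
    if len(q)>10: print(lo,len(q),np.median(q,0).round(4),cv2.minAreaRect((q[:,:2]*1000).astype('f4')))
cv2.imwrite('pics/w1d.png',np.nan_to_num(np.clip(z*2500,0,255)).astype('u1'))
E
```

```text
time: 1.05
eef_pos: [0.5078, -0.149, 0.2313]
tcp_rot: [180.0, -0.0, 68.1]
ft_force: [0.0, 0.3, -0.3]
gripper_width: 0.0854
gripper_force: 0.0
[ 0.50790766 -0.14882373  0.23122868] [ 1.79993279e+02 -2.62651702e-02  6.81234777e+01]
0.005 3070 [ 0.5081 -0.1486  0.0076] ((480.2799987792969, -162.07518005371094), (132.96531677246094, 108.78298950195312), 66.54890441894531)
0.031 1204 [ 0.5045 -0.1532  0.0346] ((478.68756103515625, -174.65167236328125), (142.85110473632812, 57.99951171875), 38.81418991088867)
0.07 338 [ 0.5048 -0.1534  0.0836] ((503.9122619628906, -155.27352905273438), (63.991241455078125, 4.980985641479492), 67.17984008789062)
```

View pics/w1.png

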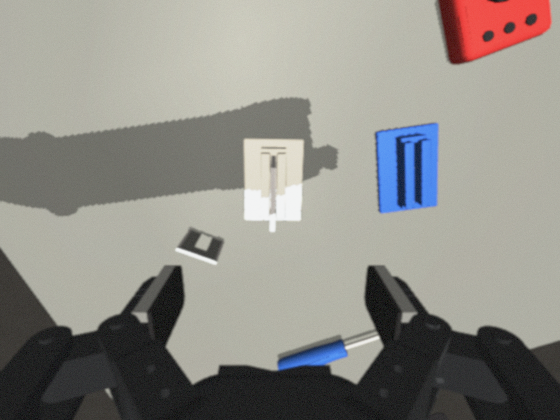

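Only one plate stands in the white rack; it measures 64.0 x 5.0 mm with its top at 84 mm, so it is the larger one. Its image is at (273,190). The fingers close at -22°, so I need a turn of about -91°.

```bash
python3 -m pendant '[[[0,0,-0.8,0,0,-8.5],[0,0,-0.8,0,0,-8.5],[0,0,-0.8,0,0,-8.5],[0,0,-0.8,0,0,-8.5],[0,0,-0.8,0,0,-8.5],[0,0,-0.8,0,0,-8.5],[0,0,-0.8,0,0,-8.5],[0,0,-0.8,0,0,-8.5],[0,0,-0.8,0,0,-8.5],[-0.4,-0.6,-0.8,0,0,-8.5]]]' 1
python3 -m pendant '[[[0,0,0,0,0,-6],[0,0,0,0,0,0],[0,0,0,0,0,0],[0,0,0,0,0,0],[0,0,0,0,0,0]]]'
cat > top.py <<'E'
from h import *
import sys
x0,y0,lo,hi,r=map(float,sys.argv[1:6])
s=snap('wrist',sys.argv[6] if len(sys.argv)>6 else None);P=cloud(s)
m=(np.hypot(P[...,0]-x0,P[...,1]-y0)<r)&(P[...,2]>lo)&(P[...,2]<hi);q=P[m]
print(m.sum(),np.median(q,0).round(4),cv2.minAreaRect((q[:,:2]*1000).astype('f4')))
st=bot.read_state();print(st['eef_pos'].tolist() if hasattr(st['eef_pos'],'tolist') else st['eef_pos'],st['tcp_rot'],np.round(st['qpos'],1))
E
python3 top.py .504 -.1553 .075 .092 .045 w2.png
```

```text
time: 2.1
eef_pos: [0.5045, -0.154, 0.1507]
tcp_rot: [-180.0, -0.0, -17.1]
ft_force: [0.4, 0.2, -0.7]
gripper_width: 0.0852
gripper_force: 0.0
time: 2.6
eef_pos: [0.5033, -0.1558, 0.1514]
tcp_rot: [-180.0, -0.0, -22.9]
ft_force: [-0.4, 1.2, 0.6]
gripper_width: 0.0853
gripper_force: 0.0
953 [ 0.504  -0.1562  0.0832] ((503.3108825683594, -156.0059051513672), (63.88328552246094, 5.831864833831787), 67.35919952392578)
[0.5032380554002023, -0.15585479780633296, 0.1514545330736205] [-1.79985971e+02 -1.78993712e-02 -2.29292708e+01] [ -9.1  20.   24.1 115.1 -11.   47.  -91.8]
```

```bash
python3 -m pendant '[[[0,0,-1.5,0,0,0],[0,0,-1.5,0,0,0],[0,0,-1.5,0,0,0],[0,0,-1.5,0,0,0],[0,0,-1.5,0,0,0],[0,0,-1.5,0,0,0],[0,0,-1,0,0,0],[0,0,-0.6,0,0,0],[0,0,0,0,0,0],[0,0,0,0,0,0]]]' 1
python3 - <<'E'
from h import *
snap('side','s2.png'); im=load('side')['img'][190:310,180:330]
w=snap('wrist')['img']
cv2.imwrite('pics/s2c.png',np.hstack([cv2.resize(im,(450,360),interpolation=2),cv2.resize(w[:,:],(350,360))]))
E
```

```text
time: 3.65
eef_pos: [0.5033, -0.1562, 0.0457]
tcp_rot: [-180.0, -0.0, -23.0]
ft_force: [0.1, -0.3, 0.1]
gripper_width: 0.0852
gripper_force: 0.0
```

View pics/s2c.png

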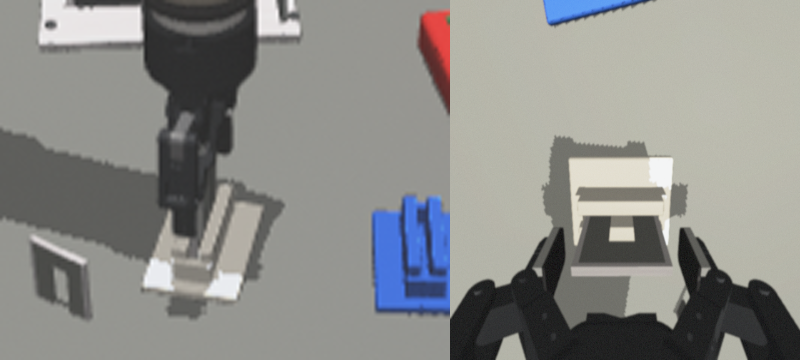

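The plate's crown lies between the fingers, with a gap on each side. Now I close on it.

```bash
python3 -m pendant '[[[0,0,0,0,0,0],[0,0,0,0,0,0],[0,0,0,0,0,0],[0,0,0,0,0,0],[0,0,0,0,0,0],[0,0,0,0,0,0],[0,0,0,0,0,0]]]' 0.6 45
```

```text
time: 4.45
eef_pos: [0.5035, -0.156, 0.0461]
tcp_rot: [-180.0, -0.1, -23.0]
ft_force: [-0.2, 1.5, 4.8]
gripper_width: 0.0631
gripper_force: 48.2
```

```bash
python3 -m pendant '[[[0,0,1,0,0,0],[0,0,2,0,0,0],[0,0,2.5,0,0,0],[0,0,2.5,0,0,0],[0,0,2.5,0,0,0],[0,0,2.5,0,0,0],[0,0,2.5,0,0,0],[0,0,2.5,0,0,0],[0,0,0,0,0,0],[0,0,0,0,0,0]]]'
python3 -m pendant '[[[0.5,2,0,0,0,2],[0.5,3.5,0,0,0,2],[0.5,3.5,0,0,0,2],[0.5,3.5,0,0,0,2],[0.5,3.5,0,0,0,2],[0.5,3.5,0,0,0,2],[0.5,3.5,0,0,0,2],[0.5,2,0,0,0,0],[0,0,0,0,0,0],[0,0,0,0,0,0]]]'
python3 - <<'E'
from h import *
for n in ['wrist','scene','side']:
    s=snap(n,n+'3.png');P=cloud(s);x,y,z=[P[...,i] for i in range(3)]
    near=(abs(x-.55)<.17)&(abs(y-.17)<.13)
    for lo,hi in [(.006,.013),(.074,.083)]:
        m=(near&(z>lo)&(z<hi)).astype('u1')
        k,l,st,c=cv2.connectedComponentsWithStats(m)
        for i in range(1,k):
            if st[i,4]>25: q=P[l==i];print(n,lo,st[i],np.median(q,0).round(3),np.round(np.hstack([*map(np.ravel,cv2.minAreaRect((q[:,:2]*1000).astype('f4')))]),1))
E
```

```text
time: 5.45
eef_pos: [0.503, -0.1559, 0.2258]
tcp_rot: [-180.0, -0.1, -23.0]
ft_force: [0.2, 0.4, -1.4]
gripper_width: 0.0628
gripper_force: 49.4
time: 6.45
eef_pos: [0.5421, 0.0946, 0.2241]
tcp_rot: [179.9, 0.1, -8.9]
ft_force: [-0.6, -0.6, -1.0]
gripper_width: 0.0628
gripper_force: 49.4
wrist 0.006 [  138    94   136   190 12288] [0.553 0.153 0.01 ] [528.4 172.  139.9 228.5  82.9]
wrist 0.074 [124 105 126  11 905] [0.628 0.159 0.08 ] [627.6 159.6 109.7   6.   82.8]
wrist 0.074 [170 169  48   8 344] [0.573 0.167 0.079] [572.1 166.3  43.9   6.4  82.5]
wrist 0.074 [192 227  21  38 449] [0.5   0.175 0.075] [496.1 176.4  19.   41.9  81.7]
scene 0.006 [307 210  52  44 491] [0.503 0.12  0.01 ] [497.8 123.5  45.2 187.2  84.9]
scene 0.006 [ 298  228   91   63 1313] [0.527 0.215 0.01 ] [527.3 184.3 118.4 233.3  81.3]
scene 0.006 [294 248   7   9  36] [0.623 0.095 0.01 ] [621.8  94.5  24.5  16.6  43.1]
scene 0.074 [345 215  28  22 152] [0.478 0.179 0.076] [474.8 177.9  22.   82.8  85. ]
scene 0.074 [326 238  12  14  45] [0.571 0.164 0.079] [570.5 166.1  44.8   8.4  81.7]
scene 0.074 [301 241  30  32 112] [0.627 0.161 0.079] [625.4 158.9 110.5   9.2  83.3]
side 0.006 [ 193  174   87   33 1416] [0.519 0.139 0.01 ] [528.2 166.4 143.4 230.1  82.6]
side 0.074 [270 155   6  24  60] [0.628 0.151 0.08 ] [628.1 156.8 113.    6.1  82.4]
side 0.074 [200 166  32   6  98] [0.477 0.173 0.075] [477.1 176.1  26.3  82.   82.3]
```

View pics/wrist3.png

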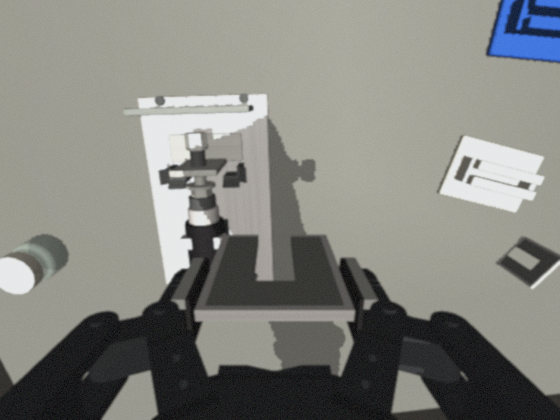

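Wrist view: bracket top at about (194,172), guard top at (190,110), bolt head at (196,141). The held plate is at (275,280). The jig origin is about (572.4, 166.4) mm at yaw -7.2°. Next I check how the plate sits in the grip.

```bash
cat > held.py <<'E'
from h import *
s=snap('wrist');P=cloud(s);st=bot.read_state();t=np.array(st['eef_pos']);yaw=np.radians(st['tcp_rot'][2])
c,sn=np.cos(yaw),np.sin(yaw);D=P-t
L=np.stack([c*D[...,0]+sn*D[...,1],-sn*D[...,0]+c*D[...,1],D[...,2]],-1) # x fwd (jig x like), y, z
m=(abs(L[...,0])<.02)&(abs(L[...,1])<.028)&(L[...,2]>-.045)&(L[...,2]<.045)
q=L[m]; top=q[q[:,2]>.034]; print(len(q),'top z',np.percentile(q[:,2],[1,50,98]).round(4))
print('top rect',cv2.minAreaRect((top[:,:2]*1000).astype('f4')),np.median(top,0).round(4))
f=q[q[:,2]<.033]; A=np.c_[f[:,1:],np.ones(len(f))]; k=np.linalg.lstsq(A,f[:,0],rcond=None)[0]
print('face x = %.3f y + %.3f z + %.4f'%tuple(k), 'n',len(f))
w=L[(abs(L[...,0])<.02)&(abs(L[...,1])<.04)&(L[...,2]>-.045)&(L[...,2]<-.01)]; print('prong y range',np.percentile(w[:,1],[.5,99.5]).round(4),'lowest',w[:,2].min().round(4))
print(t,st['tcp_rot'])
E
python3 held.py
```

```text
8626 top z [-0.0361  0.0228  0.038 ]
top rect ((0.09052252769470215, -0.020963668823242188), (7.133546829223633, 55.985313415527344), 0.42284977436065674) [ 0.0012 -0.      0.0371]
face x = -0.003 y + 0.003 z + 0.0023 n 6177
prong y range [-0.0313  0.0321] lowest -0.0401
[0.54271608 0.09269371 0.2250406 ] [ 1.79963855e+02  2.88497413e-02 -9.10794472e+00]
```

```bash
python3 -m pendant '[[[0.7,2.4,0,0,0,1],[0.8,2.6,0,0,0,0.9],[0.7,2.5,0,0,0,0],[0,0,-2,0,0,0],[0,0,-2,0,0,0],[0,0,-2,0,0,0],[0,0,-2,0,0,0],[0,0,0,0,0,0],[0,0,0,0,0,0],[0,0,0,0,0,0]]]'
python3 - <<'E'
from h import *
s=snap('wrist','w4.png');P=cloud(s);x,y,z=[P[...,i] for i in range(3)]
near=(abs(x-.6)<.07)&(abs(y-.165)<.08)
m=(near&(z>.074)&(z<.083)).astype('u1')
k,l,st,c=cv2.connectedComponentsWithStats(m)
for i in range(1,k):
    if st[i,4]>25: q=P[l==i];print(st[i],np.median(q,0).round(4),np.round(np.hstack([*map(np.ravel,cv2.minAreaRect((q[:,:2]*1000).astype('f4')))]),1))
E
python3 held.py
```

```text
time: 7.65
eef_pos: [0.5659, 0.1693, 0.1465]
tcp_rot: [-179.9, -0.1, -7.1]
ft_force: [0.0, -0.0, -1.0]
gripper_width: 0.0632
gripper_force: 49.5
[ 194  127  169   10 1676] [0.6279 0.1598 0.0795] [627.9 159.8 110.    5.9  82.9]
[247 207  62  10 604] [0.5731 0.1669 0.0793] [572.6 166.8  43.5   6.   82.8]
8620 top z [-0.0356  0.0231  0.0383]
top rect ((0.3725862503051758, -0.008432388305664062), (7.026029586791992, 56.003509521484375), 0.6599048972129822) [ 0.0014 -0.      0.0373]
face x = -0.003 y + 0.001 z + 0.0026 n 6105
prong y range [-0.0311  0.0323] lowest -0.0395
[0.56581472 0.16927885 0.1465509 ] [-1.79934018e+02 -1.03768711e-01 -7.10916143e+00]
```

View pics/w4.png

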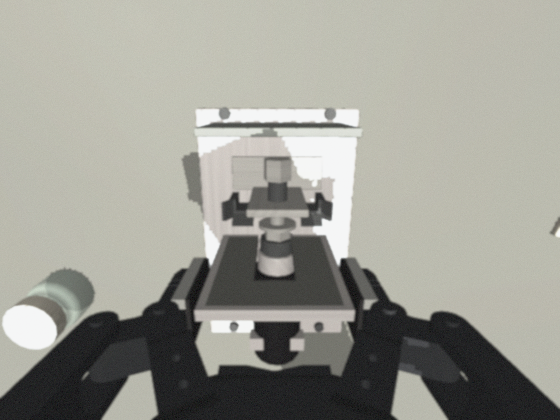

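```bash
python3 -m pendant '[[[-0.1,-0.15,0,0,0,0],[0,0,-1,0,0,0],[0,0,-1.5,0,0,0],[0,0,-1.5,0,0,0],[0,0,-1,0,0,0],[0,0,0,0,0,0],[0,0,0,0,0,0],[0,0,0,0,0,0]]]'
python3 - <<'E'
from h import *
s=snap('wrist');P=cloud(s);x,y,z=[P[...,i] for i in range(3)]
near=(abs(x-.6)<.07)&(abs(y-.165)<.08)
m=(near&(z>.074)&(z<.082)).astype('u1')
k,l,st,c=cv2.connectedComponentsWithStats(m)
for i in range(1,k):
    if st[i,4]>25: q=P[l==i];print(st[i],np.median(q,0).round(4),np.round(np.hstack([*map(np.ravel,cv2.minAreaRect((q[:,:2]*1000).astype('f4')))]),1))
E
python3 held.py
```

```text
time: 8.55
eef_pos: [0.5645, 0.1676, 0.0957]
tcp_rot: [-180.0, -0.0, -7.1]
ft_force: [-0.2, -0.4, -0.1]
gripper_width: 0.0632
gripper_force: 49.5
[ 165  131  222   13 2849] [0.628  0.1598 0.0795] [627.9 160.  110.1   6.   82.9]
[ 217  232  116   24 1518] [0.5716 0.167  0.0791] [569.1 167.5  63.9  13.6  83.2]
11215 top z [-0.0418  0.0132  0.0381]
top rect ((0.21878576278686523, 0.010251998901367188), (55.961631774902344, 6.946612358093262), 89.79168701171875) [ 0.0013 -0.0001  0.0372]
face x = -0.004 y + -0.019 z + 0.0032 n 8748
prong y range [-0.031   0.0318] lowest -0.045
[0.5645007  0.16768297 0.0959146 ] [-1.79965997e+02 -6.12140697e-02 -7.10051327e+00]
```

```bash
python3 -m pendant '[[[0,0,-0.8,0,0,0],[0,0,-0.8,0,0,0],[0,0,-0.8,0,0,0],[0,0,-0.8,0,0,0],[0,0,-0.6,0,0,0],[0,0,-0.4,0,0,0],[0,0,-0.2,0,0,0],[0,0,0,0,0,0],[0,0,0,0,0,0]]]'
python3 held.py
```

```text
time: 9.55
eef_pos: [0.5642, 0.1676, 0.0515]
tcp_rot: [-180.0, -0.0, -7.1]
ft_force: [0.1, -0.3, -0.1]
gripper_width: 0.0633
gripper_force: 49.5
11504 top z [-0.0409  0.0244  0.038 ]
top rect ((0.105194091796875, -0.0501556396484375), (7.243700981140137, 55.76350021362305), 0.47062864899635315) [ 0.0013 -0.0001  0.0372]
face x = 0.004 y + -0.086 z + 0.0093 n 9044
prong y range [-0.0397  0.0397] lowest -0.0434
[0.56426473 0.1675868  0.05161015] [-1.79984917e+02 -2.97946839e-02 -7.09922214e+00]
```

Free entry with no force. Now I lower until contact.

```bash
python3 -m pendant '[[[0,0,-0.1,0,0,0],[0,0,-0.1,0,0,0],[0,0,-0.1,0,0,0],[0,0,0,0,0,0],[0,0,0,0,0,0]]]'
python3 held.py | tail -1
```

```text
time: 10.1
eef_pos: [0.564, 0.1675, 0.0483]
tcp_rot: [180.0, 0.0, -7.1]
ft_force: [-0.7, -0.1, -0.7]
gripper_width: 0.0632
gripper_force: 49.5
[0.56402545 0.16750197 0.04829917] [ 1.79997880e+02  2.20678751e-04 -7.10391984e+00]
```

```bash
python3 -m pendant '[[[0,0,-0.1,0,0,0],[0,0,-0.1,0,0,0],[0,0,0,0,0,0],[0,0,0,0,0,0]]]'

```

```text
time: 10.55
eef_pos: [0.5646, 0.1675, 0.048]
tcp_rot: [-180.0, -0.1, -7.1]
ft_force: [-4.9, -1.8, 14.1]
gripper_width: 0.063
gripper_force: 50.9
```

```bash
python3 -m pendant '[[[0,0,0.1,0,0,0],[0,0,0,0,0,0],[0,0,0,0,0,0]]]'
python3 -m pendant '[[[0,0,0,0,0,0],[0,0,0,0,0,0],[0,0,0,0,0,0],[0,0,0,0,0,0],[0,0,0,0,0,0],[0,0,0,0,0,0]]]' 1
python3 -m pendant '[[[0,0,0.5,0,0,0],[0,0,1.5,0,0,0],[0,0,2.5,0,0,0],[0,0,2.5,0,0,0],[0,0,2.5,0,0,0],[0.5,0,2,0,0,0],[0,0,0,0,0,0],[0,0,0,0,0,0],[0,0,0,0,0,0]]]'
python3 - <<'E'
from h import *
s=snap('wrist','w5.png');P=cloud(s);x,y,z=[P[...,i] for i in range(3)]
near=(abs(x-.6)<.07)&(abs(y-.165)<.08)
for lo,hi in [(.074,.0825),(.0825,.092)]:
  m=(near&(z>lo)&(z<hi)).astype('u1')
  k,l,st,c=cv2.connectedComponentsWithStats(m)
  for i in range(1,k):
    if st[i,4]>25: q=P[l==i];print(st[i],np.median(q,0).round(4),np.round(np.hstack([*map(np.ravel,cv2.minAreaRect((q[:,:2]*1000).astype('f4')))]),1))
a=s['img'];b=snap('side','s5.png')['img'][140:215,180:300];c=snap('scene')['img'][200:290,290:400]
cv2.imwrite('pics/v5.png',np.hstack([cv2.resize(a,(400,300)),cv2.resize(b,(400,300),interpolation=2)]))
E
```

```text
time: 10.85
eef_pos: [0.5645, 0.1675, 0.0481]
tcp_rot: [-180.0, -0.0, -7.1]
ft_force: [-2.4, -0.1, 7.2]
gripper_width: 0.0632
gripper_force: 50.1
time: 11.45
eef_pos: [0.564, 0.1675, 0.0472]
tcp_rot: [180.0, 0.0, -7.1]
ft_force: [0.5, -0.0, -0.1]
gripper_width: 0.0855
gripper_force: 0.0
time: 12.35
eef_pos: [0.5682, 0.1673, 0.1617]
tcp_rot: [180.0, 0.1, -7.1]
ft_force: [-0.6, 0.0, -0.3]
gripper_width: 0.0856
gripper_force: 0.0
[ 197  129  157    9 1400] [0.6281 0.16   0.0795] [628.  159.9 109.7   5.6  83. ]
[233 204  85  14 821] [0.5711 0.1669 0.0792] [571.2 167.   63.5   9.1  83. ]
[232 217  87   8 632] [0.5653 0.1676 0.0855] [565.  167.8  64.    5.5  82.8]
```

View pics/v5.png

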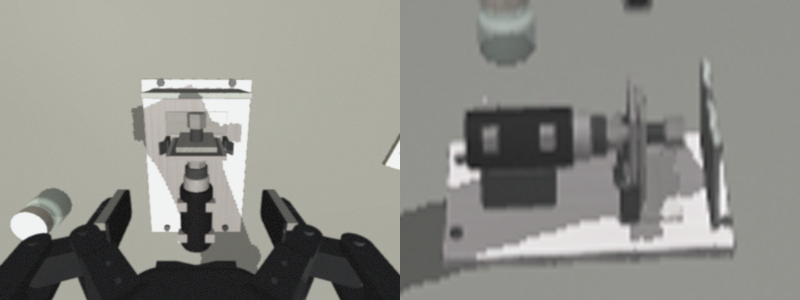

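The plate stands seated, with its top at 85.5 mm, centred at (565.0, 167.8) and upright. The head should be at about (599.3, 163.6, 55) mm.

```bash
python3 -m pendant '[[[1,-0.1,0,0,0,0],[1.2,-0.2,0,0,0,0],[0.9,-0.1,0,0,0,0],[0,0,-1,0,0,0],[0,0,-1.5,0,0,0],[0,0,-0.5,0,0,0],[0,0,0,0,0,0],[0,0,0,0,0,0],[0,0,0,0,0,0]]]'
python3 - <<'E'
from h import *
s=snap('wrist','w6.png');P=cloud(s);x,y,z=[P[...,i] for i in range(3)]
J=np.array([.5725,.167]);a=np.radians(-7.2)
dx,dy=x-J[0],y-J[1];jx=np.cos(a)*dx+np.sin(a)*dy;jy=-np.sin(a)*dx+np.cos(a)*dy
m=(jx>.008)&(jx<.045)&(abs(jy)<.02)&(z>.057)&(z<.075)
print('head jig',m.sum(),np.percentile(jx[m],[2,98]).round(4),np.percentile(jy[m],[2,98]).round(4),np.percentile(z[m],[5,98]).round(4))
g=(jx>.045)&(jx<.065)&(z>.075)&(z<.083);print('guard',np.median(jx[g]).round(4),np.median(jy[g]).round(4))
st=bot.read_state();t=st['eef_pos'];d=np.array(t[:2])-J
print('tcp jig',np.cos(a)*d[0]+np.sin(a)*d[1],-np.sin(a)*d[0]+np.cos(a)*d[1],t[2])
E
```

```text
time: 13.4
eef_pos: [0.6002, 0.1637, 0.1327]
tcp_rot: [-180.0, -0.0, -7.1]
ft_force: [1.0, -0.5, -0.1]
gripper_width: 0.0856
gripper_force: 0.0
head jig 835 [0.0088 0.0348] [-0.0085  0.0097] [0.0579 0.0655]
guard 0.0564 -0.0022
tcp jig 0.027961989754773108 0.0001757801823548972 0.1328475308335689
```

```bash
python3 -m pendant '[[[-0.1,0,-1,0,0,0],[0,0,-1.5,0,0,0],[0,0,-1.5,0,0,0],[0,0,-1.5,0,0,0],[0,0,-1.5,0,0,0],[0,0,-1.5,0,0,0],[0,0,-0.9,0,0,0],[0,0,-0.4,0,0,0],[0,0,0,0,0,0],[0,0,0,0,0,0]]]'
```

```text
time: 14.45
eef_pos: [0.5995, 0.1636, 0.0348]
tcp_rot: [-180.0, -0.0, -7.1]
ft_force: [0.3, 0.3, 0.5]
gripper_width: 0.0853
gripper_force: 0.0
```

```bash
python3 -m pendant '[[[0,0,0,0,0,0],[0,0,0,0,0,0],[0,0,0,0,0,0],[0,0,0,0,0,0],[0,0,0,0,0,0],[0,0,0,0,0,0],[0,0,0,0,0,0],[0,0,0,0,0,0],[0,0,0,0,0,0],[0,0,0,0,0,0]]]' 0 80
python3 -m pendant '[[[0,0,0,0,0,0],[0,0,0,0,0,0],[0,0,0,0,0,0],[0,0,0,0,0,0],[0,0,0,0,0,0]]]'; python3 -m pendant '[[[0,0,0,0,0,0],[0,0,0,0,0,0],[0,0,0,0,0,0],[0,0,0,0,0,0],[0,0,0,0,0,0]]]'
```

```text
time: 15.45
eef_pos: [0.599, 0.163, 0.0347]
tcp_rot: [180.0, 0.0, -7.1]
ft_force: [-1.9, -2.0, 5.4]
gripper_width: 0.0184
gripper_force: 77.9
time: 15.95
eef_pos: [0.599, 0.163, 0.0347]
tcp_rot: [180.0, 0.0, -7.1]
ft_force: [-1.7, -1.8, 5.2]
gripper_width: 0.0188
gripper_force: 77.9
time: 16.45
eef_pos: [0.5991, 0.163, 0.0348]
tcp_rot: [180.0, -0.0, -7.1]
ft_force: [-2.7, -1.8, 5.6]
gripper_width: 0.019
gripper_force: 77.9
```

```bash
cat > d.py <<'E'
from h import *
st=bot.read_state();print(st['time'],np.round(st['gripper_width'],5),np.round(st['wrist_torque'],3))
E
python3 d.py; python3 - <<'E'
from h import *
S={n:snap(n)['img'] for n in ['side','scene','wrist']}
np.savez('/tmp/A.npz',**S)
E
python3 -m pendant '[[[0,0,0,0,0,0],[0,0,0,0,0,0],[0,0,0,0,0,0],[0,0,0,0,0,0],[0,0,0,0,0,0],[0,0,0,0,0,0],[0,0,0,0,0,0],[0,0,0,0,0,0],[0,0,0,0,0,0],[0,0,0,0,0,0]]]' 0 100
python3 d.py; python3 - <<'E'
from h import *
A=np.load('/tmp/A.npz')
o=[]
for n in ['side','scene','wrist']:
    b=snap(n,n+'7.png')['img']; d=cv2.absdiff(A[n],b).max(-1); ys,xs=np.where(d>40); print(n,d.max(),(d>40).sum(), (xs.min(),xs.max(),ys.min(),ys.max()) if len(xs) else '')
    o.append(b)
c1=cv2.resize(o[0][130:215,180:290],(400,300),interpolation=2);c2=cv2.resize(o[2],(400,300))
cv2.imwrite('pics/v7.png',np.hstack([c1,c2]))
s=load('wrist');P=cloud(s);m=(P[...,2]>.0825)&(P[...,2]<.09)&(np.hypot(P[...,0]-.565,P[...,1]-.168)<.04)
if m.sum()>10: print(m.sum(),np.median(P[m],0),cv2.minAreaRect((P[m][:,:2]*1000).astype('f4')))
E
```

```text
16.45 0.01901 [-0.33   0.415  0.036]
time: 17.6
eef_pos: [0.599, 0.163, 0.0348]
tcp_rot: [180.0, 0.0, -7.1]
ft_force: [-2.2, -2.3, 6.7]
gripper_width: 0.0181
gripper_force: 97.4
17.6 0.0181 [-0.37   0.473  0.022]
side 33 0 
scene 40 0 
wrist 76 166 (np.int64(145), np.int64(388), np.int64(272), np.int64(402))
141 [0.59146885 0.17499063 0.08851578] ((590.570556640625, 164.68971252441406), (62.775699615478516, 6.606117248535156), 83.3197021484375)
```

View pics/v7.png

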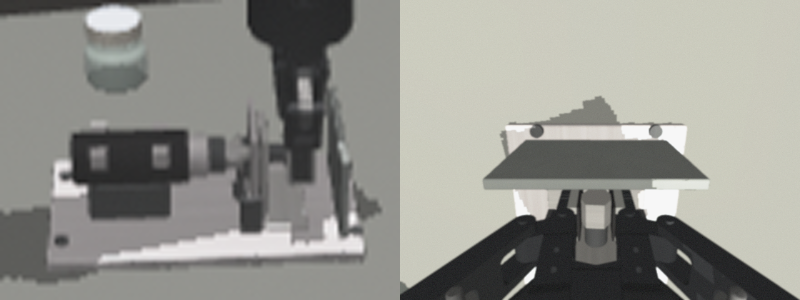

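```bash
cp pics/wrist7.png /tmp/a.png; python3 -m pendant '[[[0,0,0,0,0,0],[0,0,0,0,0,0],[0,0,0,0,0,0],[0,0,0,0,0,0],[0,0,0,0,0,0],[0,0,0,0,0,0],[0,0,0,0,0,0],[0,0,0,0,0,0],[0,0,0,0,0,0],[0,0,0,0,0,0]]]'
python3 d.py; python3 - <<'E'
from h import *
a=cv2.imread('/tmp/a.png');b=snap('wrist')['img'];d=cv2.absdiff(a,b).max(-1);h=d[262:375,255:305];print(d.max(),h.max(),(h>30).sum(),(d>30).sum())
E
```

```text
time: 18.75
eef_pos: [0.599, 0.163, 0.0348]
tcp_rot: [180.0, 0.0, -7.1]
ft_force: [-2.4, -1.3, 6.3]
gripper_width: 0.0179
gripper_force: 97.4
18.75 0.0179 [-0.372  0.477  0.033]
27 19 0 0
```

The picture did not change over 1 s, so the head stands still in the grip.

```bash
python3 -c "
from bench import bot
print(bot.job_done())"
```

```text
the job is handed in; nothing more can be done
None
```

The job is handed in at about 19 s: the plate stands seated in the slot astride the bolt and released, the hex head is held still at about 97 N, and the meter, screwdriver and jar were never touched; no verdict came back.

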